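# Wind the tube rack to the stop and trigger the scanner

### The job

Wind the handwheel clockwise (seen from above) so that its pusher slides the tube rack along the channel until you feel the rack press lightly against the scanner bracket's stop, and go no further: the clamped bracket slips if you wind on hard, and its setting must not shift. Only then squeeze the scanner's sprung trigger all the way in, hold it there for about a second, and let it spring fully out again. Leave the rack against the stop with the pusher behind it, and do not disturb the bottle, the cup or the timer.

Things in the scene. Friction and masses are not known exactly. Their poses are not given: they have to be found in the camera images.
- station: White base plate (260 x 460 x 14 mm) of the tube reading station, fixed. Origin on the bench, z up; y is the way the pusher and rack travel, x points across the channel, away from the handwheel. The channel runs along x = +100 mm, walls up to 35 mm above the bench. Wheel axis at x = -45, y = -120 mm. Along the channel towards +y come pusher, rack, stop.
- wheel_axis (a point): On the vertical axis of the handwheel (steel disc, radius 54 mm, top 60 mm above the bench), level with the middle of its crank handle, 84 mm above the bench. Clockwise seen from above drives the pusher to the station's +y, 15 mm per radian (94 mm a turn); it turns easily and stays where left. The pusher must travel 50 to 125 mm.
- crank_grip (a point): Centre of the wheel's upright black crank handle: 18 mm diameter, 47 mm tall from 62 to 109 mm above the bench, spinning freely about its own vertical axis, 45 mm from the wheel's axis. It moves with the wheel.
- pusher_face (a point): Centre of the face of the steel pusher plate (40 mm wide, 34 mm tall) that meets the rack, 55 mm above the bench.
- rack: White tube rack 36 mm wide (x), 110 mm long (y), 52 mm tall, with five capped tubes standing up to 96 mm above its underside; about 250 g, loose in the channel. Origin at the centre of its underside, 20 mm above the bench; z up, y along the channel towards the stop.
- rack_nose (a point): Centre of the rack's leading end face, the one that must touch the stop.
- rack_tail (a point): Centre of the rack's trailing end face, the one the pusher pushes.
- stop_face (a point): Centre of the face of the steel stop plate (44 mm wide, 36 mm tall) across the channel, 55 mm above the bench; axes as the station's. The rack touches it when rack_nose has the same station y. Stop and scanner are one piece on a bracket clamped to a guide along the station's y, which slips at about 60 N.
- bracket: The clamped aluminium bracket that carries the scanner and the stop plate as one piece. Origin on the bench, 100 mm in -x of stop_face; axes as the station's.
- handle_mid (a point): Middle of the thickness of the scanner's black pistol grip, beside the trigger, 100 mm above the bench. The scanner lies on its side, its head (96 x 50 x 64 mm, top at 132 mm) aiming to station +x. The grip is level: 38 mm thick (x), 85 to 115 mm above the bench, reaching along station y from the head's side (40 mm to -y of this point) to 80 mm to +y of it. Free space below.
- trigger_pad (a point): Place to press on the outer face of the grey trigger (46 mm long along the grip, 16 mm tall, 92 to 108 mm above the bench), which stands off the +x side of the grip. Released, it is 37 mm in +x from handle_mid, so grip and trigger together are 56 mm thick. It moves in -x of the station, about 7 mm, when pressed. Pressing in needs about 2 N at first and 6 N at the end (more nearer the hinge).
- trigger (a joint): Trigger angle in rad: 0 released, 0.22 fully pressed in; hinged about the vertical at its end next to the scanner's head, 30 mm from trigger_pad; sprung to 0.
- bottle: Bystander: closed white bottle, 68 mm diameter, 170 mm tall, standing; origin at the centre of its underside.
- cup: Bystander: white ceramic cup, 72 mm diameter, 85 mm tall, standing; origin at the centre of its underside.
- timer: Bystander: flat white desk timer, 60 x 75 x 22 mm; origin at the centre of its underside.

How it is judged (in metres and radians):
On the way, in this order (a step that is already met when the one before it is completed fails the run):
1. the pusher has brought the rack against the stop and pressed it there (gap under 2 mm, over 4 N between rack and bracket) (y of rack_nose in the frame of stop_face above -0.002 m and y of rack_tail in the frame of pusher_face below 0.003 m and angle between rack's own z axis and vertical below 0.06 rad and contact force between rack and bracket above 4 N), for 0.1 s.
2. the trigger is pressed in fully (over 0.19 of 0.22 rad) and held 0.3 s, with the rack against the stop (y of rack_nose in the frame of stop_face above -0.002 m and y of rack_tail in the frame of pusher_face below 0.003 m and value of joint trigger above 0.19 rad), for 0.3 s.
At the end, for the whole second after the job is handed in: The rack stands upright and at rest with its nose within 2 mm of the stop and the pusher within 3 mm of its tail, and the trigger, having been fully pressed and held, is released (below 0.03 rad) (y of rack_nose in the frame of stop_face above -0.002 m and y of rack_tail in the frame of pusher_face below 0.003 m and angle between rack's own z axis and vertical below 0.06 rad and value of joint trigger below 0.03 rad and linear speed of rack below 0.01 m/s); the robot touches nothing.
It fails at once if the trigger is pulled (over 0.08 rad) before the rack is against the stop (value of joint trigger above 0.08 rad and not (y of rack_nose in the frame of stop_face above -0.004 m)).
It fails at once if the scanner bracket is shifted more than 2 mm from its setting (distance of stop_face from where it was at the start of the episode above 0.002 m).
It fails at once if a bystander is moved more than 25 mm (distance of any of bottle, cup, timer from where it was at the start of the episode above 0.025 m).
It also fails if it takes over 61 s, if anything falls off the work surface, if the arm or the gripper's body presses on something with over 40 N, if the wrist force passes 120 N, or if a joint passes its speed limit or range.

### The arm

A 6-joint arm with a two-finger parallel gripper is mounted at the origin on the work surface. World frame = base frame: x ahead of the robot, y to its left, z up, the work surface at z = 0. Lengths are in mm, angles in degrees, forces in N, time in s.
With the tool pointing down it reaches from about 225 to 875 mm from the base axis. Payload 3.4 kg.
Tool frame: the origin (TCP) lies midway between the tips of the shut fingers; the grasp point (between the pads) lies 19 mm behind it; z points along the fingers, y is the line along which they close (so a half turn about z gives the same grasp; the last joint's range is limited). The gripper opens to 85 mm and grips with 20 to 120 N. Pads are 22 mm wide; open, the fingers measure 114 mm over their backs; the gripper's body (76 mm by 85 mm) begins 54 mm behind the grasp point. The pads swing forward as they close: fully open they stand 13 mm farther back than shut.
Start: joints at [-82.506, 15.808, 86.224, -0, 77.962, -6.933], TCP at [143.257, -556.902, 231.328] pointing down, gripper open.
Joint ranges: [-165.64, 165.64], [-43.16, 119.46], [12.63, 154.43], [-67.54, 247.53], [6.08, 155.33], [-154.97, 154.97]. Speed limits (degrees/s): [147.25, 147.25, 180, 180, 180, 180].

### API

Orientations are given as [roll, pitch, yaw] about the fixed x, y, z axes, in that order (R = Rz(yaw) Ry(pitch) Rx(roll)).
In Python, from cell import r gives the robot as it stands.
- The arm moves only by the shell command python3 -m pendant 'ROWS' [FORCE]. ROWS is JSON, a list that holds one entry, the list of rows, each a list of 7 numbers: the shift along the world's x, y, z in m, then the turn, a rotation vector about the world's x, y, z in rad, then the finger opening in m, from 0 to 0.0854. A call has 1 to 8 rows; each row is the pose to reach, as a shift and turn from the pose commanded when the call began; what a row does not reach only later rows make up. A row lasts 1/8 s, in which the tool goes at most 62.5 mm and 10.7 degrees, less where a joint would pass 70% of its speed; a pose out of reach is approached as far as the arm can. A call with a gripper value outside its range is refused whole. The fingers move at their own pace and stop on an object; FORCE is the grip in N (left out, the last holds). Time passes only in rows, so rows that repeat a pose let the fingers close. It gives the time, the measured TCP pose, the force, the opening and the grip force at its end, in the units of the state.
- r.get_obs(): the state, without advancing time (a new reading comes with each control period).
- r.capture(name): name is "side" or "top"; returns a dict with "image" (400x640x3 uint8, red, green, blue), "camera_matrix" (3x3 intrinsics, pixels), "origin" and "rotation" of the camera in the world. Camera axes: x right, y down, z forward; pixel columns grow to the right and rows downward; lengths in mm; the calibration is good to about 2 mm. A picture is of the moment at which its call begins. There is no depth.
- r.sign_off(): hands the job in; it is judged then, once.
The state is a dict: "time": time; "qpos": joint angles; "joint_vel": joint speeds; "joint_efforts": joint torques, N m; "ee_pos": TCP position; "tcp_rot": TCP orientation; "force": force on the tool from outside, world axes, zero at the start; "ft_torque": the same for the moment, N m; "width": opening from 0.0 (shut) to 1.0 (fully open); "finger_force": force on a finger pad.
Only numpy, scipy, OpenCV 4.12 (cv2) and the standard library are available. Lean on these libraries where they do the work, as an engineer would, in place of code of your own. Each camera call takes 0.05 s, during which the arm holds its last target. There are 200 camera calls.

## Working session

There is one attempt and no reset: what is moved stays moved. The work goes in short steps, Python scripts to look and compute and a shell command to move; the robot and the scene stay as the last step left them, time stands still between calls to the robot, and variables do not carry over. Pictures are saved under pics/ and viewed, at most 10 in all, crops included, and the job is handed in when it is done.

```bash
ls; mkdir -p pics; python3 - <<'E'
from cell import r
import cv2,numpy as np
for n in("top","side"):
    c=r.capture(n); cv2.imwrite(f"pics/{n}0.png",c["image"][:,:,::-1]); np.savez(f"pics/{n}0.npz",**c)
    print(n,c["camera_matrix"].tolist(),c["origin"],np.round(c["rotation"],4).tolist())
o=r.get_obs();print({k:np.round(v,3).tolist() for k,v in o.items()})
E
```

```text
pics
top [[480.95641889268836, 0.0, 324.7604746040265], [0.0, 480.95641889268836, 194.643576954202], [0.0, 0.0, 1.0]] [ 350.78006893   43.84211078 1399.32694598] [-170.6449, 0.2324, -91.3748]
side [[439.37874382002593, 0.0, 311.142127032248], [0.0, 439.37874382002593, 200.0258032055893], [0.0, 0.0, 1.0]] [ 28.82630158 676.81220892 767.07555722] [-129.6458, 0.6138, -140.4713]
{'time': 0.1, 'qpos': [-82.506, 15.843, 86.289, -0.002, 77.964, -6.934], 'joint_vel': [0.005, -0.06, -0.151, 0.08, -0.013, -0.078], 'joint_efforts': [0.001, -41.77, -24.64, -0.0, 0.006, 0.0], 'ee_pos': [143.172, -556.385, 230.528], 'tcp_rot': [-179.905, -0.01, 14.428], 'force': [0.25, 0.37, -0.331], 'ft_torque': [-0.037, -0.032, -0.019], 'finger_force': 0.0, 'width': 0.998}
```

View pics/top0.png

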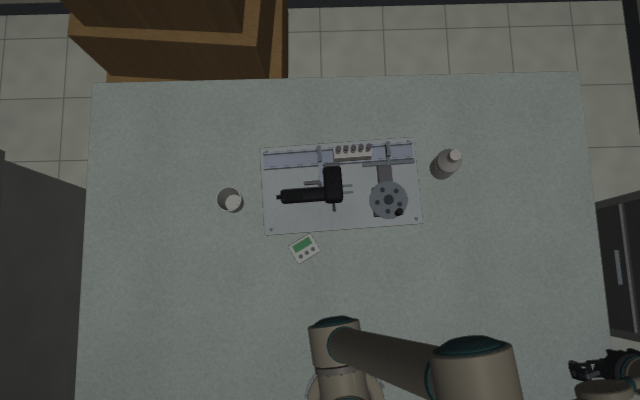

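View pics/side0.png

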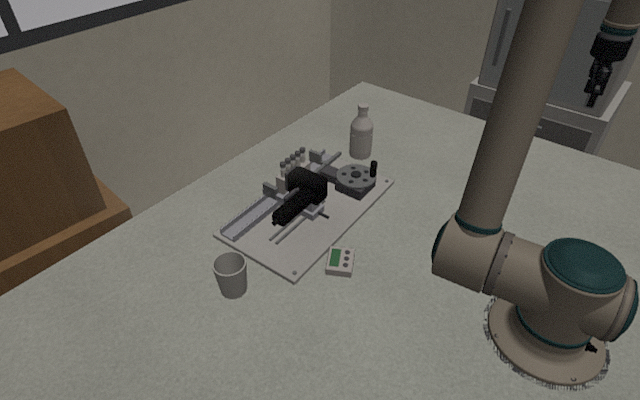

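```bash
python3 - <<'E'
import cv2
a=cv2.imread("pics/top0.png")[130:246,255:430]; cv2.imwrite("pics/topc.png",cv2.resize(a,None,fx=4.5,fy=4.5,interpolation=cv2.INTER_CUBIC))
a=cv2.imread("pics/side0.png")[140:285,205:405]; cv2.imwrite("pics/sidec.png",cv2.resize(a,None,fx=4,fy=4,interpolation=cv2.INTER_CUBIC))
E
```

```text
(no output)
```

View pics/topc.png

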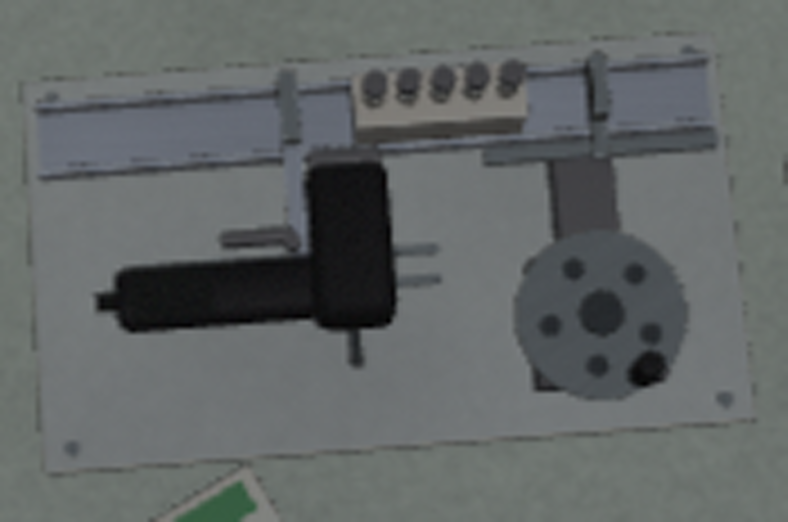

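View pics/sidec.png

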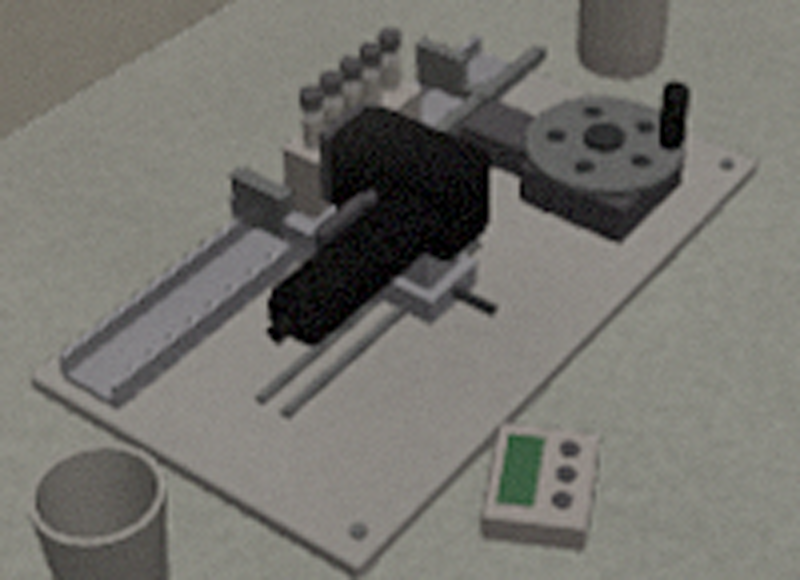

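```bash
cat > h.py <<'E'
import numpy as np
from scipy.spatial.transform import Rotation as R
def cam(n):
    c=np.load(f"pics/{n}.npz"); return c["camera_matrix"],c["origin"],R.from_euler("xyz",c["rotation"],degrees=True).as_matrix()
def ray(c,p):
    d=c[2]@np.linalg.solve(c[0],[p[0],p[1],1]); return c[1],d/np.linalg.norm(d)
def tri(*rs):
    A=sum(np.eye(3)-np.outer(d,d) for o,d in rs); b=sum((np.eye(3)-np.outer(d,d))@o for o,d in rs); x=np.linalg.solve(A,b)
    return x,[round(float(np.linalg.norm(np.cross(x-o,d))),1) for o,d in rs]
def atz(r_,z): o,d=r_; return o+d*(z-o[2])/d[2]
def proj(c,X): v=c[0]@(c[2].T@(np.asarray(X,float)-c[1])); return v[:2]/v[2]
E
python3 - <<'E'
from h import *
np.set_printoptions(precision=1,suppress=True)
T,S=cam("top0"),cam("side0")
t=lambda u,v:ray(T,(255+(u+.5)/4.5-.5,130+(v+.5)/4.5-.5)); s=lambda u,v:ray(S,(205+(u+.5)/4-.5,140+(v+.5)/4-.5))
print("nadir",proj(T,[T[1][0],T[1][1],0]))
st=[(130,230),(130,-230),(-130,230),(-130,-230)]
W=np.array([atz(t(*p),14)[:2] for p in[(22,82),(712,33),(47,472),(755,422)]]);print(W)
P=np.array(st,float);a=W-W.mean(0)
yaw=np.arctan2((P[:,0]*a[:,1]-P[:,1]*a[:,0]).sum(),(P*a).sum());c,s_=np.cos(yaw),np.sin(yaw);M=np.array([[c,-s_],[s_,c]])
o=W.mean(0);print("origin",o,"yaw",np.degrees(yaw),"res",W-o-P@M.T)
# side check corners
for p,z in [((36,380),14),((357,575),14),((755,160),14)]: print("side corner",M.T@(atz(s(*p),z)[:2]-o))
def rep(n,X): x=X[0] if isinstance(X,tuple) else X; print(n,x,X[1] if isinstance(X,tuple) else "", "station",M.T@(x[:2]-o))
rep("hub",tri(t(602,312),s(603,137)))
rep("crank top(109)",atz(s(677,88),109)); rep("crank base(62)",atz(s(671,142),62)); rep("crank top tri",tri(t(649,373),s(677,88)))
rep("crank top t",atz(t(649,373),109))
rep("trigger +y end",tri(t(222,238),s(322,232)));rep("trig top z108 a",atz(t(222,238),108));rep("trig b",atz(t(297,240),108))
rep("stop top -?",tri(t(288,72),s(233,175)));rep("stop",tri(t(280,140),s(288,205)))
rep("grip end",tri(t(118,300),s(290,300)))
for n,p in dict(stopT=(277,70),stopT2=(281,140),stopR=(296,70),stopR2=(299,140),pushL=(589,52),pushL2=(593,118),pushR=(605,52)).items(): rep(n,atz(t(*p),73))
for n,p in dict(rackTL=(353,78),rackBL=(357,128),rackBR=(526,120)).items(): rep(n,atz(t(*p),72))
E
```

```text
nadir [326.7 273.9]
[[ 724.6  234.3]
 [ 746.6 -222.2]
 [ 467.   218.8]
 [ 488.  -235.9]]
origin [606.5  -1.3] yaw 2.8310831160578553 res [[-0.4 -0.6]
 [-1.2  2.4]
 [ 1.6 -3.3]
 [-0.1  1.5]]
side corner [120.7 229.9]
side corner [-134.1  233.1]
side corner [-128.5 -227.8]
hub [ 554.  -134.9   62.1] [0.6, 0.6] station [ -59.1 -130.9]
crank top(109) [ 512.  -155.7  109. ]  station [-102.  -149.5]
crank base(62) [ 514.6 -159.1   62. ]  station [ -99.6 -153.1]
crank top tri [ 510.2 -154.2  110.4] [0.9, 0.9] station [-103.8 -148. ]
crank top t [ 509.6 -154.8  109. ]  station [-104.4 -148.6]
trigger +y end [597.3  99.  106.5] [1.9, 1.9] station [ -4.2 100.6]
trig top z108 a [598.6 100.  108. ]  station [ -2.9 101.6]
trig b [596.2  54.5 108. ]  station [-7.5 56.2]
stop top -? [712.2  58.2  69.2] [0.2, 0.2] station [108.5  54.2]
stop [664.6  62.   71. ] [3.6, 3.6] station [61.1 60.3]
grip end [560.6 162.7 116.6] [0.0, 0.0] station [-37.8 166.1]
stopT [712.5  65.   73. ]  station [109.1  60.9]
stopT2 [667.1  63.4  73. ]  station [63.7 61.6]
stopR [712.2  53.   73. ]  station [108.2  49. ]
stopR2 [666.8  52.1  73. ]  station [62.8 50.3]
pushL [ 719.3 -132.5   73. ]  station [ 106.1 -136.6]
pushL2 [ 676.4 -133.1   73. ]  station [  63.2 -135.1]
pushR [ 719.  -142.6   73. ]  station [ 105.3 -146.7]
rackTL [706.3  17.1  72. ]  station [100.6  13.4]
rackBL [673.9  15.5  72. ]  station [68.1 13.4]
rackBR [676.4 -91.   72. ]  station [ 65.3 -93.1]
```

```bash
python3 -m pendant '[[[0.034,0.037,0,0,0,0.15,0.085],[0.073,0.080,0,0,0,0.3,0.085],[0.112,0.122,0,0,0,0.47,0.085],[0.151,0.165,0,0,0,0.63,0.085],[0.190,0.207,0,0,0,0.8,0.085],[0.229,0.250,0,0,0,0.97,0.085],[0.265,0.289,0,0,0,1.12,0.085],[0.3,0.327,0,0,0,1.27,0.085]]]' 40; python3 - <<'E'
from cell import r
o=r.get_obs();print(o["time"],o["ee_pos"],o["tcp_rot"],o["qpos"])
E
```

```text
time: 1.1
ee_pos: [444.1, -228.2, 231.1]
tcp_rot: [-180.0, -0.0, 87.5]
force: [-0.5, -0.6, 0.6]
width: 0.991
finger_force: 0.0
1.1 [ 444.12015098 -228.24706724  231.07662814] [-1.79988974e+02 -4.60564299e-03  8.74945278e+01] [-3.51875447e+01  9.27563370e+00  9.50462016e+01 -2.14363341e-03
  7.56899318e+01 -3.26815429e+01]
```

```bash
python3 -m pendant '[[[0.025,0.028,-0.03,0,0,0.05,0.085],[0.05,0.055,-0.06,0,0,0.095,0.085],[0.068,0.074,-0.081,0,0,0.095,0.085],[0.068,0.074,-0.11,0,0,0.095,0.085],[0.068,0.074,-0.14,0,0,0.095,0.085],[0.068,0.074,-0.161,0,0,0.095,0.085],[0.068,0.074,-0.161,0,0,0.095,0.085]]]'; python3 - <<'E'
from cell import r
import cv2,numpy as np
for n in("top","side"):
    c=r.capture(n); cv2.imwrite(f"pics/{n}1.png",c["image"][:,:,::-1]); np.savez(f"pics/{n}1.npz",**c)
a=cv2.imread("pics/side1.png")[80:230,300:430];b=cv2.imread("pics/top1.png")[120:270,330:460]
cv2.imwrite("pics/c1.png",np.hstack([cv2.resize(x,(390,450),interpolation=cv2.INTER_CUBIC) for x in (a,b)]))
E
```

```text
time: 1.98
ee_pos: [509.7, -155.1, 68.5]
tcp_rot: [-179.8, -0.1, 92.6]
force: [-0.1, -0.7, -0.4]
width: 0.999
finger_force: 0.0
```

View pics/c1.png

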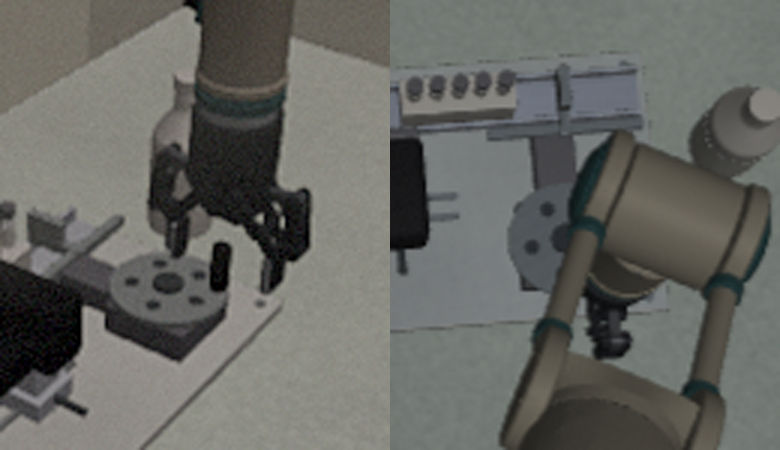

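```bash
python3 -m pendant '[[[0,0,0,0,0,0,0.05],[0,0,0,0,0,0,0.03],[0,0,0,0,0,0,0.022],[0,0,0,0,0,0,0.015],[0,0,0,0,0,0,0.01],[0,0,0,0,0,0,0.01]]]' 25
```

```text
time: 2.82
ee_pos: [513.1, -156.1, 71.1]
tcp_rot: [179.8, 0.1, 92.6]
force: [5.6, 2.4, 2.9]
width: 0.204
finger_force: 25.5
```

```bash
python3 - <<'E'
import numpy as np
for th in range(-153,-153-346,-15):
    print(th,np.round((np.array([554,-135])+45*np.array([np.cos(np.radians(th)),np.sin(np.radians(th))])-[511.3,-155.9])/1000,4))
E
```

```text
-153 [0.0026 0.0005]
-168 [-0.0013  0.0115]
-183 [-0.0022  0.0233]
-198 [-0.0001  0.0348]
-213 [0.005  0.0454]
-228 [0.0126 0.0543]
-243 [0.0223 0.061 ]
-258 [0.0333 0.0649]
-273 [0.0451 0.0658]
-288 [0.0566 0.0637]
-303 [0.0672 0.0586]
-318 [0.0761 0.051 ]
-333 [0.0828 0.0413]
-348 [0.0867 0.0303]
-363 [0.0876 0.0185]
-378 [0.0855 0.007 ]
-393 [ 0.0804 -0.0036]
-408 [ 0.0728 -0.0125]
-423 [ 0.0631 -0.0192]
-438 [ 0.0521 -0.0231]
-453 [ 0.0403 -0.024 ]
-468 [ 0.0288 -0.0219]
-483 [ 0.0182 -0.0168]
-498 [ 0.0093 -0.0092]
```

```bash
python3 -m pendant '[[[0.0026,0.0005,0,0,0,0,0.01],[-0.0013,0.0115,0,0,0,0,0.01],[-0.0022,0.0233,0,0,0,0,0.01],[-0.0001,0.0348,0,0,0,0,0.01],[0.005,0.0454,0,0,0,0,0.01],[0.005,0.0454,0,0,0,0,0.01],[0.005,0.0454,0,0,0,0,0.01]]]' 25
```

```text
time: 3.7
ee_pos: [517.3, -111.0, 71.1]
tcp_rot: [179.9, 0.1, 92.7]
force: [3.3, -1.6, 6.0]
width: 0.202
finger_force: 25.8
```

```bash
python3 -m pendant '[[[0.0086,0.0089,0,0,0,0,0.01],[0.0183,0.0156,0,0,0,0,0.01],[0.0293,0.0195,0,0,0,0,0.01],[0.0411,0.0204,0,0,0,0,0.01],[0.0526,0.0183,0,0,0,0,0.01],[0.0526,0.0183,0,0,0,0,0.01],[0.0526,0.0183,0,0,0,0,0.01]]]' 25
```

```text
time: 4.58
ee_pos: [568.5, -94.4, 71.0]
tcp_rot: [-179.9, 0.2, 92.7]
force: [-0.6, -4.8, 8.5]
width: 0.201
finger_force: 26.0
```

```bash
python3 - <<'E'
import numpy as np
for th in list(range(-303,-424,-15))+list(range(-427,-481,-4)):
    print(th,np.round((np.array([554.1,-137.2])+45*np.array([np.cos(np.radians(th)),np.sin(np.radians(th))])-[568.9,-92.2])/1000,4))
E
```

```text
-303 [ 0.0097 -0.0073]
-318 [ 0.0186 -0.0149]
-333 [ 0.0253 -0.0246]
-348 [ 0.0292 -0.0356]
-363 [ 0.0301 -0.0474]
-378 [ 0.028  -0.0589]
-393 [ 0.0229 -0.0695]
-408 [ 0.0153 -0.0784]
-423 [ 0.0056 -0.0851]
-427 [ 0.0028 -0.0864]
-431 [-0.0001 -0.0875]
-435 [-0.0032 -0.0885]
-439 [-0.0062 -0.0892]
-443 [-0.0093 -0.0897]
-447 [-0.0124 -0.0899]
-451 [-0.0156 -0.09  ]
-455 [-0.0187 -0.0898]
-459 [-0.0218 -0.0894]
-463 [-0.0249 -0.0888]
-467 [-0.028 -0.088]
-471 [-0.0309 -0.087 ]
-475 [-0.0338 -0.0858]
-479 [-0.0366 -0.0844]
```

```bash
python3 -m pendant '[[[0.0097,-0.0073,0,0,0,0,0.01],[0.0186,-0.0149,0,0,0,0,0.01],[0.0253,-0.0246,0,0,0,0,0.01],[0.0292,-0.0356,0,0,0,0,0.01],[0.0301,-0.0474,0,0,0,0,0.01],[0.028,-0.0589,0,0,0,0,0.01],[0.0229,-0.0695,0,0,0,0,0.01],[0.0229,-0.0695,0,0,0,0,0.01]]]' 25;  python3 -m pendant '[[[-0.0035,-0.0043,0,0,0,0,0.01],[-0.0076,-0.0089,0,0,0,0,0.01],[-0.0124,-0.0125,0,0,0,0,0.01],[-0.0173,-0.0156,0,0,0,0,0.01],[-0.0173,-0.0156,0,0,0,0,0.01],[-0.0173,-0.0156,0,0,0,0,0.01]]]' 25; python3 - <<'E'
from cell import r
import cv2,numpy as np
c=r.capture("top"); cv2.imwrite("pics/top2.png",c["image"][:,:,::-1]); np.savez("pics/top2.npz",**c)
a=cv2.imread("pics/top2.png")[130:246,255:430]; cv2.imwrite("pics/top2c.png",cv2.resize(a,None,fx=4.5,fy=4.5,interpolation=cv2.INTER_CUBIC))
E
```

```text
time: 5.58
ee_pos: [590.9, -162.8, 71.1]
tcp_rot: [-179.9, 0.1, 92.6]
force: [-0.2, -1.1, 7.7]
width: 0.2
finger_force: 26.0
time: 6.32
ee_pos: [573.6, -177.6, 71.1]
tcp_rot: [-179.9, 0.0, 92.6]
force: [-0.6, -0.8, 8.6]
width: 0.204
finger_force: 26.0
```

View pics/top2c.png

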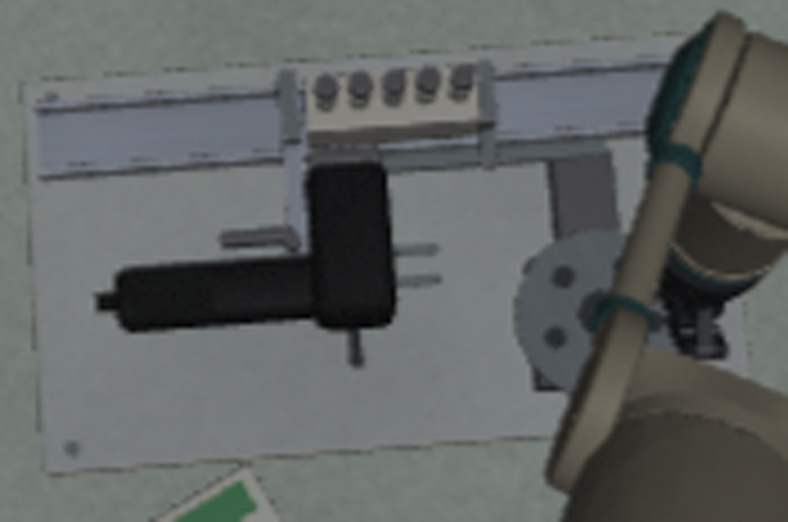

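```bash
python3 -m pendant '[[[-0.0028,-0.0013,0,0,0,0,0.01],[-0.0057,-0.0024,0,0,0,0,0.01],[-0.0057,-0.0024,0,0,0,0,0.01],[-0.0057,-0.0024,0,0,0,0,0.01]]]' 25;  python3 -m pendant '[[[-0.0015,-0.0005,0,0,0,0,0.01],[-0.003,-0.001,0,0,0,0,0.01],[-0.003,-0.001,0,0,0,0,0.01]]]' 25;python3 -m pendant '[[[-0.0015,-0.0004,0,0,0,0,0.01],[-0.0015,-0.0004,0,0,0,0,0.01]]]' 25
```

```text
time: 6.88
ee_pos: [568.3, -179.8, 71.1]
tcp_rot: [-180.0, -0.0, 92.6]
force: [0.0, -0.2, 8.2]
width: 0.206
finger_force: 25.9
time: 7.25
ee_pos: [565.5, -180.7, 71.1]
tcp_rot: [-180.0, -0.0, 92.6]
force: [0.7, 1.9, 7.4]
width: 0.2
finger_force: 25.9
time: 7.5
ee_pos: [564.0, -181.0, 71.1]
tcp_rot: [-180.0, -0.0, 92.6]
force: [1.0, 0.2, 8.3]
width: 0.202
finger_force: 25.9
```

```bash
python3 -m pendant '[[[-0.0015,-0.0003,0,0,0,0,0.01],[-0.0015,-0.0003,0,0,0,0,0.01]]]' 25;  python3 -m pendant '[[[-0.0015,-0.0003,0,0,0,0,0.01],[-0.0015,-0.0003,0,0,0,0,0.01]]]' 25
```

```text
time: 7.75
ee_pos: [562.5, -181.3, 71.1]
tcp_rot: [-180.0, -0.0, 92.6]
force: [1.4, 0.3, 8.1]
width: 0.203
finger_force: 25.9
time: 8.0
ee_pos: [561.0, -181.6, 71.0]
tcp_rot: [-180.0, -0.0, 92.6]
force: [2.1, 0.5, 7.5]
width: 0.201
finger_force: 25.9
```

```bash
python3 -m pendant '[[[-0.0016,-0.0002,0,0,0,0,0.01],[-0.0016,-0.0002,0,0,0,0,0.01]]]' 25
```

```text
time: 8.25
ee_pos: [560.1, -181.7, 71.1]
tcp_rot: [179.9, -0.0, 92.6]
force: [2.7, 1.1, 7.2]
width: 0.2
finger_force: 25.9
```

```bash
python3 -m pendant '[[[-0.001,-0.0001,0,0,0,0,0.01],[-0.001,-0.0001,0,0,0,0,0.01]]]' 25; python3 -m pendant '[[[0,0,0,0,0,0,0.01]]]' 25
```

```text
time: 8.5
ee_pos: [560.0, -181.8, 71.1]
tcp_rot: [179.8, -0.0, 92.6]
force: [3.9, 2.1, 5.5]
width: 0.205
finger_force: 25.8
time: 8.62
ee_pos: [560.0, -181.7, 71.1]
tcp_rot: [179.8, -0.0, 92.6]
force: [3.7, 1.8, 6.5]
width: 0.2
finger_force: 25.8
```

```bash
python3 -m pendant '[[[-0.0013,-0.0001,0,0,0,0,0.01],[-0.0013,-0.0001,0,0,0,0,0.01],[-0.0013,-0.0001,0,0,0,0,0.01],[-0.0013,-0.0001,0,0,0,0,0.01]]]' 25; python3 - <<'E'
from cell import r
import cv2,numpy as np
from h import *
for n in("top","side"):
    c=r.capture(n); cv2.imwrite(f"pics/{n}3.png",c["image"][:,:,::-1]); np.savez(f"pics/{n}3.npz",**c)
a=cv2.imread("pics/top3.png")[135:215,270:370]; b=cv2.imread("pics/side3.png")[140:240,255:335]
cv2.imwrite("pics/c3.png",np.hstack([cv2.resize(a,(500,400),interpolation=cv2.INTER_CUBIC),cv2.resize(b,(320,400),interpolation=cv2.INTER_CUBIC)])[:,:800])
E
```

```text
time: 9.12
ee_pos: [559.8, -181.8, 71.1]
tcp_rot: [179.7, -0.0, 92.6]
force: [6.0, 2.0, 4.3]
width: 0.195
finger_force: 25.7
```

View pics/c3.png

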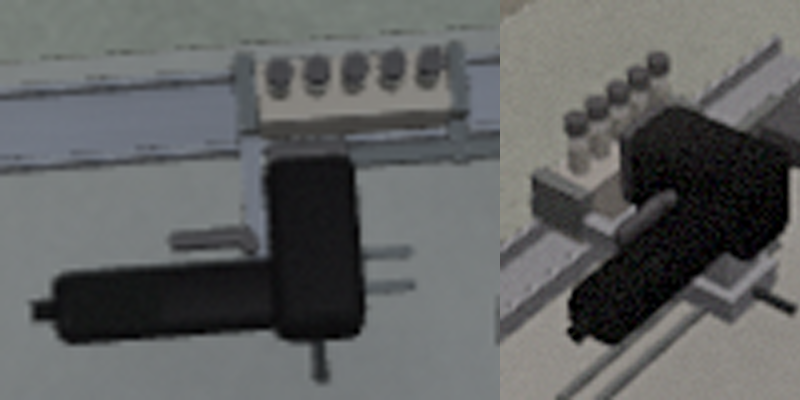

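```bash
python3 - <<'E'
from h import *
np.set_printoptions(precision=1,suppress=True)
T,S=cam("top3"),cam("side3")
t=lambda u,v:ray(T,(270+(u+.5)/5-.5,135+(v+.5)/5-.5)); s=lambda u,v:ray(S,(255+(u-500+.5)/4-.5,140+(v+.5)/4-.5))
y=np.radians(2.83);M=np.array([[np.cos(y),-np.sin(y)],[np.sin(y),np.cos(y)]])
O=np.array([554.1,-137.2])-M@[-45,-120]; print("origin",O)
def rep(n,X): x=X[0] if isinstance(X,tuple) else X; print(n,x,X[1] if isinstance(X,tuple) else "","st",M.T@(x[:2]-O))
rep("trig outer +y end",atz(t(172,233),108));rep("trig outer inner end",atz(t(238,231),108))
rep("trig tri end",tri(t(172,236),s(620,236)))
rep("grip +x L",atz(t(80,272),115));rep("grip +x R",atz(t(255,263),115))
rep("grip -x L",atz(t(80,343),85));rep("grip -x R",atz(t(255,335),85))
rep("grip end",atz(t(55,305),110)); rep("head side",atz(t(268,215),132));rep("head side",atz(t(268,300),132)); rep("stop face",atz(t(254,130),73));rep("stop face",atz(t(252,60),73))
E
```

```text
origin [593.1 -15.1]
trig outer +y end [602.2  99.8 108. ]  st [ 14.8 114.4]
trig outer inner end [602.4  63.7 108. ]  st [13.2 78.3]
trig tri end [599.9  98.8 102.1] [2.2, 2.2] st [ 12.4 113.5]
grip +x L [580.6 149.8 115. ]  st [ -4.4 165.3]
grip +x R [583.2  54.8 115. ]  st [-6.5 70.3]
grip -x L [546.1 152.7  85. ]  st [-38.7 169.9]
grip -x R [548.2  55.9  85. ]  st [-41.4  73.2]
grip end [563.6 164.  110. ]  st [-20.7 180.4]
head side [606.1  47.  132. ]  st [16.1 61.5]
head side [559.9  48.1 132. ]  st [-30.1  64.8]
stop face [667.2  54.   73. ]  st [77.4 65.3]
stop face [708.   54.2  73. ]  st [118.2  63.6]
```

```bash
python3 -m pendant '[[[0,0,0,0,0,0,0.03],[0,0,0,0,0,0,0.05],[0,0,0,0,0,0,0.085],[0,0,0,0,0,0,0.085],[0,0,0,0,0,0,0.085]]]' 25; python3 -m pendant '[[[0,0,0.03,0,0,0,0.085],[0,0,0.075,0,0,0,0.085],[0,0,0.13,0,0,0,0.085],[0.004,0.05,0.13,0,0,0,0.085],[0.008,0.1,0.13,0,0,0,0.085],[0.011,0.15,0.13,0,0,0,0.085],[0.013,0.2,0.13,0,0,0,0.085],[0.0146,0.249,0.13,0,0,0,0.085]]]';python3 -m pendant '[[[0,0.0201,0,0,0,0,0.085],[0,0.0201,0,0,0,0,0.085],[0,0.0201,0,0,0,0,0.085]]]'; python3 - <<'E'
from cell import r
import cv2,numpy as np
for n in("top","side"):
    c=r.capture(n); cv2.imwrite(f"pics/{n}4.png",c["image"][:,:,::-1]); np.savez(f"pics/{n}4.npz",**c)
b=cv2.imread("pics/side4.png")[90:250,205:400]
cv2.imwrite("pics/c4.png",cv2.resize(b,None,fx=3.5,fy=3.5,interpolation=cv2.INTER_CUBIC))
E
```

```text
time: 9.85
ee_pos: [557.1, -182.1, 70.2]
tcp_rot: [-180.0, -0.0, 92.6]
force: [-0.0, 0.9, 0.1]
width: 0.996
finger_force: 0.0
time: 10.85
ee_pos: [571.8, 68.5, 200.4]
tcp_rot: [180.0, 0.0, 92.6]
force: [0.2, -0.8, -0.6]
width: 0.996
finger_force: 0.0
time: 11.22
ee_pos: [572.0, 85.6, 200.2]
tcp_rot: [-180.0, 0.1, 92.6]
force: [0.2, 0.3, 0.1]
width: 0.993
finger_force: 0.0
```

View pics/c4.png

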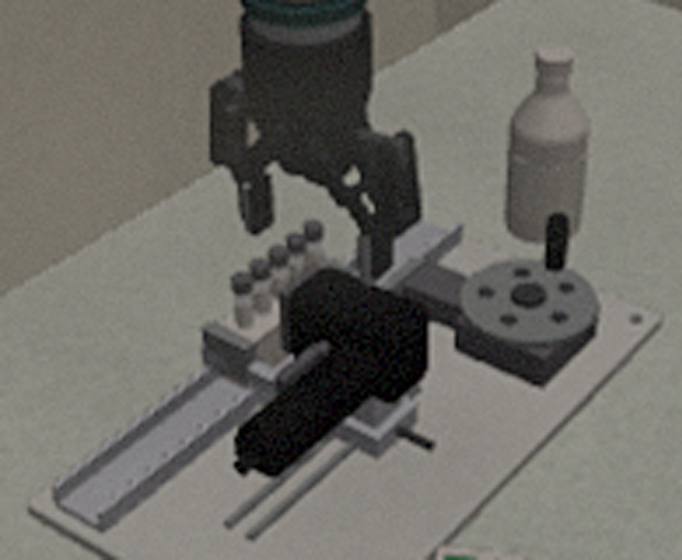

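```bash
python3 -m pendant '[[[0,0,-0.05,0,0,0,0.085],[0,0,-0.09,0,0,0,0.085],[0,0,-0.11,0,0,0,0.085],[0,0,-0.123,0,0,0,0.085],[0,0,-0.123,0,0,0,0.085]]]'
```

```text
time: 11.95
ee_pos: [571.7, 86.2, 76.7]
tcp_rot: [-179.9, 0.0, 92.6]
force: [0.4, 0.1, 0.7]
width: 0.996
finger_force: 0.0
```

```bash
python3 -m pendant '[[[0,0,0,0,0,0,0.065],[0,0,0,0,0,0,0.06],[0,0,0,0,0,0,0.06]]]' 20; python3 -m pendant '[[[0,0,0,0,0,0,0.056],[0,0,0,0,0,0,0.054],[0,0,0,0,0,0,0.054]]]' 20
```

```text
time: 12.32
ee_pos: [573.8, 86.9, 78.6]
tcp_rot: [179.7, 0.0, 92.6]
force: [2.5, -0.5, 2.3]
width: 0.705
finger_force: 1.2
time: 12.7
ee_pos: [574.8, 87.5, 78.8]
tcp_rot: [179.6, -0.0, 92.6]
force: [5.1, 1.0, 4.6]
width: 0.633
finger_force: 2.6
```

```bash
python3 -m pendant '[[[0.002,0,0,0,0,0,0.052],[0.003,0,0,0,0,0,0.05],[0.003,0,0,0,0,0,0.05]]]' 20; python3 -m pendant '[[[0,0,0,0,0,0,0.048],[0,0,0,0,0,0,0.046],[0,0,0,0,0,0,0.046]]]' 20
```

```text
time: 13.08
ee_pos: [573.0, 87.7, 79.0]
tcp_rot: [-179.8, -0.0, 92.8]
force: [-3.9, 2.2, 13.0]
width: 0.59
finger_force: 19.4
time: 13.45
ee_pos: [573.0, 87.7, 79.0]
tcp_rot: [-179.8, -0.0, 92.8]
force: [-4.4, 1.6, 13.8]
width: 0.591
finger_force: 19.3
```

```bash
python3 -m pendant '[[[-0.002,0,0.002,0,0,0,0.04],[-0.002,0,0.002,0,0,0,0.04],[-0.002,0,0.002,0,0,0,0.04],[-0.002,0,0.002,0,0,0,0.04],[-0.002,0,0.002,0,0,0,0.04],[-0.002,0,0.002,0,0,0,0.04],[-0.002,0,0.002,0,0,0,0.04],[-0.002,0,0.002,0,0,0,0.04]]]' 32; python3 - <<'E'
from cell import r
import cv2,numpy as np
im=[]
for n,(a,b,c_,d) in dict(top=(130,230,260,380),side=(120,240,230,374)).items():
    c=r.capture(n); np.savez(f"pics/{n}5.npz",**c)
    im.append(cv2.resize(np.ascontiguousarray(c["image"][a:b,c_:d,::-1]),(400,333),interpolation=cv2.INTER_CUBIC))
cv2.imwrite("pics/c5.png",np.clip(np.hstack(im)*1.5,0,255))
E
```

```text
time: 14.45
ee_pos: [572.7, 87.7, 79.3]
tcp_rot: [-180.0, -0.1, 92.7]
force: [0.3, 4.8, 2.2]
width: 0.579
finger_force: 39.2[ WARN:0@0.643] global loadsave.cpp:1063 imwrite_ Unsupported depth image for selected encoder is fallbacked to CV_8U.
```

View pics/c5.png

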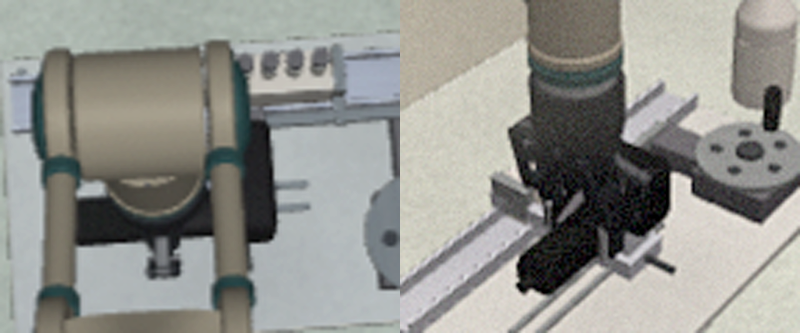

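```bash
python3 -m pendant '[[[0,0,0,0,0,0,0.06],[0,0,0,0,0,0,0.085],[0,0,0,0,0,0,0.085],[0,0,0,0,0,0,0.085],[0,0,0,0,0,0,0.085]]]' 20; python3 -m pendant '[[[0,0,0.03,0,0,0,0.085],[0,0,0.075,0,0,0,0.085],[0,0,0.13,0,0,0,0.085],[-0.05,0,0.14,0,0,0,0.085],[-0.1,0,0.14,0,0,0,0.085],[-0.15,0,0.14,0,0,0,0.085],[-0.2,0,0.14,0,0,0,0.085],[-0.2,0,0.14,0,0,0,0.085]]]'; python3 - <<'E'
from cell import r
import cv2,numpy as np
im=[]
for n,(a,b,c_,d) in dict(top=(130,230,260,380),side=(120,240,230,374)).items():
    c=r.capture(n); np.savez(f"pics/{n}6.npz",**c)
    im.append(cv2.resize(np.ascontiguousarray(c["image"][a:b,c_:d,::-1]),(400,333),interpolation=cv2.INTER_CUBIC))
cv2.imwrite("pics/c6.png",np.clip(np.hstack(im)*1.5,0,255).astype(np.uint8))
E
```

```text
time: 15.18
ee_pos: [572.7, 86.8, 79.3]
tcp_rot: [-180.0, 0.0, 92.6]
force: [-0.2, -1.0, -0.1]
width: 0.994
finger_force: 0.0
time: 16.18
ee_pos: [368.8, 87.0, 219.3]
tcp_rot: [-179.9, 0.0, 92.7]
force: [0.6, 0.1, 0.4]
width: 0.993
finger_force: 0.0
```

View pics/c6.png

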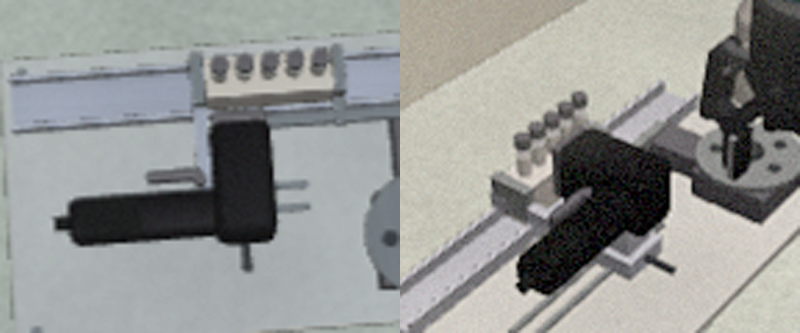

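The picture shows the trigger sprung back out at left (147–200, 177). The rack (205–330) sits between the stop (197, 80) and the pusher (338, 70), and the arm is clear of everything.

```bash
python3 - <<'E'
from cell import r
print(r.sign_off())
E
```

```text
the job is handed in; nothing more can be done
None
```

I wound the rack lightly against the stop, squeezed the trigger, held it for over a second and let it spring back, then handed the job in at about 16 s of the 61 s. Full trigger travel is inferred from the finger width and force, since the arm hid the trigger. The last picture shows the rack between stop and pusher with the trigger out. The hand-in returned no verdict.

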